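# Nest three measuring pans with their handles fanned out

### The arm

A 6-joint arm with a two-finger parallel gripper is mounted at the origin on a cart in front of the work surface, level with it; the furniture and walls round the work are solid. World frame = base frame: x ahead of the robot, y to its left, z up, the work surface at z = 0. Lengths are in mm, angles in rad, forces in N, time in s.
With the tool pointing down it reaches from about 350 to 875 mm from the base axis. Payload 15.5 kg.
Tool frame: the origin (TCP) lies at the very end of the fingers, on their centre line; the grasp point (between the pads) lies 19 mm behind it; z points along the fingers, y is the direction in which the jaws open and shut (so a half turn about z gives the same grasp; the last joint's range is limited). The gripper opens to 85 mm and grips with 20 to 120 N. Pads are 22 mm wide; open, the fingers measure 114 mm over their backs; the gripper's body (76 mm by 85 mm) begins 54 mm behind the grasp point. The pads swing forward as they close: fully open they stand 13 mm farther back than shut.
Start: joints at [-0.096, 0.494, 1.345, -0, 1.302, -0.096], TCP at [625.001, 0.003, 231.277] pointing down, gripper open.
Joint ranges: [-2.91, 2.91], [-0.82, 2.16], [0.22, 2.67], [-1.22, 4.37], [0.12, 2.79], [-3.08, 3.08]. Speed limits (rad/s): [1.89, 1.89, 2.57, 3.01, 3.01, 3.01].

### API

Orientations are given as a unit quaternion [x, y, z, w].
In Python, from cell import monitor, eyes, workorder gives the robot as it stands. The module is installed in compiled form; this text tells all that it offers.
- The arm moves only by the tool carry_out, never from a script. Its argument "increments" is a list of rows, each a list of 3 entries, a list of its own where there are three numbers: the opening in per cent of the stroke, from 0 (shut) to 100 (fully open), then the shift along the tool's x, y, z in m, then the turn about the tool's z in rad. In form: [[grip, [x, y, z], roll], ...]. A call has 1 to 10 rows; each row is the pose to reach, as a shift and turn from the pose measured when the call began, along the tool's axes at that moment; what a row does not reach only later rows make up. A row lasts 1/12 s, in which the tool goes at most 41.7 mm and 7.16 degrees, less where a joint would pass 70% of its speed; a pose out of reach is approached as far as the arm can. A call with a gripper value outside its range is refused whole. The fingers move at their own pace and stop on an object; "grip_force" is the grip in N (left out, the last holds). Time passes only in rows, so rows that repeat a pose let the fingers close. It gives the time, the measured TCP pose, the force and the opening at its end, in the units of the state.
- monitor.get_obs(): the state, without advancing time (a new reading comes with each control period).
- eyes.get_image(name): name is "scene" or "side" or "wrist"; returns the picture (420x560x3 uint8, red, green, blue); there is no depth.
- eyes.get_calibration(name): a dict with "fx", "fy", "cx", "cy" (pixels), "extrinsics" (4x4, takes a point from camera to world coordinates). Camera axes: x right, y down, z forward; pixel columns grow to the right and rows downward; lengths in mm; the calibration is good to about 2 mm. The wrist camera is an equidistant fisheye: a pixel r from the principal point sees the ray r / f radians off the axis. A picture is of the moment at which its call begins: read the wrist's pose just before it. get_calibration takes no time and is no camera call; for the wrist camera it gives the pose at the moment of the call.
- workorder.sign_off(): hands the job in, once; it reports no verdict.
The state is a dict: "t": time; "qpos": joint angles; "joint_velocities": joint speeds; "tau": joint torques, N m; "tool_pos": TCP position; "orientation": TCP orientation; "wrist_force": force on the tool from outside, world axes, zero at the start; "moment": the same for the moment, N m; "gripper_width": opening from 0.0 (shut) to 1.0 (fully open).
Only numpy, scipy, OpenCV 4.12 (cv2) and the standard library are available. Lean on these libraries where they do the work, as an engineer would, in place of code of your own. Each camera call takes 0.05 s, during which the arm holds its last target. There are 200 camera calls.

### The job

Put the measuring pans away as one nest: take the medium pan out of the handle rack and set it down fully inside the large pan, then set the small one fully inside the medium, all upright, leaving the large pan standing where it is. Turn the handles so that no two are closer than a quarter turn; otherwise a handle lands on another. Lower each pan in gently rather than dropping it, and leave the bottle, vial, stamp and tape roll undisturbed.

Things in the scene. Friction and masses are not known exactly. Their poses are not given: they have to be found in the camera images.
- large_pan_center (a point): Black-handled round steel pan, 82 mm outer diameter, 50 mm high, walls and floor 3 mm (inside 76 mm wide; the lowest 18 mm taper to 72 mm at the foot). Point on its axis 25 mm above its underside; z up, x along the handle. 0.45 kg, loose on the table. A fully nested pan's underside is 3 mm above that of the pan round it.
- large_pan_grip (a point): Centre of the black grip of that pan, 80 mm from its axis along x, 55 mm above its underside. Flat-sided bar 56 mm long (52 to 108 mm from the axis), 12 wide, 18 high; axes as the pan's. On every pan a strap 12 mm wide, from 50 to 57 mm up, joins rim and grip; nested, it passes 3 mm above the rim of the pan round it.
- medium_pan_center (a point): Blue-handled round steel pan, 66 mm outer diameter, 50 mm high, walls and floor 3 mm (inside 60 mm wide; the lowest 18 mm taper to 54 mm at the foot). Point on its axis 25 mm above its underside; z up, x along the handle. About 0.15 kg. Starts upright on the table with its handle parked in the rack.
- medium_pan_grip (a point): Centre of the blue grip of that pan, 80 mm from its axis along x, 55 mm above its underside. Flat-sided bar 56 mm long (52 to 108 mm from the axis), 12 wide, 18 high; axes as the pan's.
- small_pan_center (a point): Green-handled round steel pan, 51 mm outer diameter, 50 mm high, walls and floor 3 mm (inside 45 mm wide; the lowest 18 mm taper to 40 mm at the foot). Point on its axis 25 mm above its underside; z up, x along the handle. About 0.1 kg. Starts upright on the open table.
- small_pan_grip (a point): Centre of the green grip of that pan, 80 mm from its axis along x, 55 mm above its underside. Flat-sided bar 56 mm long (52 to 108 mm from the axis), 12 wide, 18 high; axes as the pan's.
- handle_rack: Fixed wooden rack. Origin at table height under the parked blue grip; x along the parked handle, away from the pan. Its slot is 20 mm wide, too narrow for fingers, open above and at -x; its cheeks are 8 mm thick, 72 mm high (higher than the grip), x -42 to 38 mm.
- rack_slot2 (a point): Middle of the rack's second, empty slot, like the first, at table height, 100 mm along the rack's y. Rack base board: rack x -42 to 56, y -25 to 125 mm; back board 50 mm high at x 40 to 52 mm.
- spirit_bottle_center (a point): White bottle with a blue cap, 60 mm diameter, 155 mm high, standing loose near the pans (others alike stand far off at the back right); bystander. Point half-way up its axis.
- vial_center (a point): Small brown vial with a black cap, 31 mm diameter, 62 mm high, standing loose near the pans (others alike stand far off at the back right); bystander. Point half-way up its axis.
- stamp_center (a point): Wooden hand stamp, foot 37 x 48 mm (x, y), 74 mm high, standing loose; bystander. Point half-way up.
- tape_center (a point): Roll of brown tape lying flat, 100 mm diameter, 24 mm high, loose, the one nearer the pans (another lies far off at the back right); bystander. Point at its centre.

How it is judged (in metres and radians):
At the end, for the whole second after the job is handed in: Medium pan seated in the large and small in the medium (undersides within 7 mm in height, axes within 12 mm), all upright within 0.08 rad, grip centres of any two handles at least 98 mm apart (some 76 degrees), large pan within 30 mm of its start, all at rest (horizontal distance between medium_pan_center and large_pan_center below 0.012 m and z of medium_pan_center in the frame of large_pan_center between 0 and 0.007 m and angle between each of medium_pan_center, small_pan_center, large_pan_center's own z axis and vertical below 0.08 rad and horizontal distance between small_pan_center and medium_pan_center below 0.012 m and z of small_pan_center in the frame of medium_pan_center between 0 and 0.007 m and horizontal distance between large_pan_grip and medium_pan_grip above 0.098 m and horizontal distance between each of large_pan_grip, medium_pan_grip and small_pan_grip above 0.098 m and distance of large_pan_center from where it was at the start of the episode below 0.03 m and linear speed of each of large_pan, medium_pan, small_pan below 0.02 m/s); the robot touches nothing.
It fails at once if the bottle, vial, stamp or tape roll is moved by more than 20 mm or tipped (distance of any of spirit_bottle_center, vial_center, stamp_center, tape_center from where it was at the start of the episode above 0.02 m or angle between any of spirit_bottle_center, vial_center, stamp_center, tape_center's own z axis and vertical above 0.35 rad).
It fails at once if the medium pan is dropped into the nest (falls freely faster than 0.4 m/s) (height (world z) of medium_pan_center above 0.025 m and horizontal distance between medium_pan_center and large_pan_center below 0.03 m and linear speed of medium_pan above 0.4 m/s and not (contact force between medium_pan and the fingers above 0.2 N)).
It fails at once if the small pan is dropped into the nest (falls freely faster than 0.4 m/s) (height (world z) of small_pan_center above 0.025 m and horizontal distance between small_pan_center and large_pan_center below 0.03 m and linear speed of small_pan above 0.4 m/s and not (contact force between small_pan and the fingers above 0.2 N)).
It also fails if it takes over 70 s, if anything falls off the work surface, if the arm or the gripper's body presses on something with over 40 N, if the wrist force passes 120 N, or if a joint passes its speed limit or range.

## Working session

There is one attempt and no reset: what is moved stays moved. The work goes in short steps, Python scripts to look and compute and a tool call to move; the robot and the scene stay as the last step left them, time stands still between calls to the robot, and variables do not carry over. Pictures are saved under pics/ and viewed, about 8 in all and at most 12, crops included, and the job is handed in when it is done.

Besides the shell and the picture viewer there is one more tool, called after "Emit:" by a JSON object that holds its "name" and its "arguments". carry_out: Moves the arm, as the interface text tells. Its arguments: {"type":"object","properties":{"increments":{"type":"array","items":{"type":"array"}},"grip_force":{"type":"number"}},"required":["increments"]}

```bash
mkdir -p pics
python3 - <<'E'
from cell import monitor, eyes
import cv2,numpy as np
o=monitor.get_obs();print(o)
for n in ["scene","side","wrist"]:
    im=eyes.get_image(n);cv2.imwrite(f"pics/{n}0.png",im[:,:,::-1])
    c=eyes.get_calibration(n);print(n,c)
E
```

```text
{'t': 0.0, 'qpos': array([-9.54878178e-02,  4.94172694e-01,  1.34613802e+00,  1.15064692e-05,
        1.30251233e+00, -9.54756541e-02]), 'joint_velocities': array([-1.54649774e-03, -4.96101387e-04,  7.34272198e-04, -1.98086670e-03,
       -1.17157466e-04,  6.05121544e-05]), 'tau': array([-2.68344644e-03, -8.82162237e+01, -3.83866239e+01, -4.40739132e-04,
        1.02696815e-02,  1.38197843e-04]), 'tool_pos': array([6.24632851e+02, 4.97168672e-02, 2.30704449e+02]), 'orientation': array([ 7.07112029e-01,  7.07101266e-01, -3.87277133e-04, -4.78029962e-04]), 'wrist_force': array([-0.32354499,  0.39342508,  0.57936848]), 'moment': array([ 0.0421622 , -0.00129973, -0.04379399]), 'gripper_width': 0.9983914663713219}
scene {'fx': 474.54388259329755, 'fy': 474.54388259329755, 'cx': 284.06720133387176, 'cy': 210.3458838895736, 'extrinsics': array([[-7.42708555e-01, -3.49829444e-01,  5.70967042e-01,
        -1.91712591e+02],
       [-6.69413423e-01,  4.08810581e-01, -6.20289914e-01,
         8.46470737e+02],
       [-1.64216922e-02, -8.42907628e-01, -5.37807641e-01,
         7.74587855e+02],
  
[... 315 characters left out ...]
, -4.11020890e-01,  7.21315149e-01,
        -1.03638413e+03],
       [-1.36730129e-03, -8.68388254e-01, -4.95883020e-01,
         8.20748693e+02],
       [ 0.00000000e+00,  0.00000000e+00,  0.00000000e+00,
         1.00000000e+00]])}
wrist {'fx': 325.19226210127806, 'fy': 325.19226210127806, 'cx': 278.62781233308516, 'cy': 203.67335236417873, 'extrinsics': array([[ 9.99999568e-01,  9.24103250e-04, -9.80107985e-05,
         6.24883475e+02],
       [ 8.60112920e-04, -9.60330184e-01, -2.78864122e-01,
         7.05824380e+01],
       [-3.51821970e-04,  2.78863918e-01, -9.60330564e-01,
         3.72881282e+02],
       [ 0.00000000e+00,  0.00000000e+00,  0.00000000e+00,
         1.00000000e+00]])}
```

View pics/scene0.png

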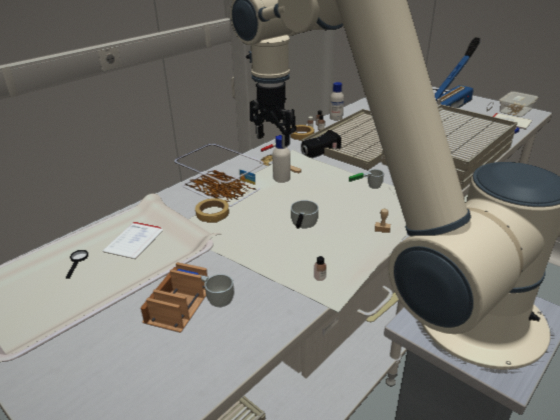

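View pics/wrist0.png

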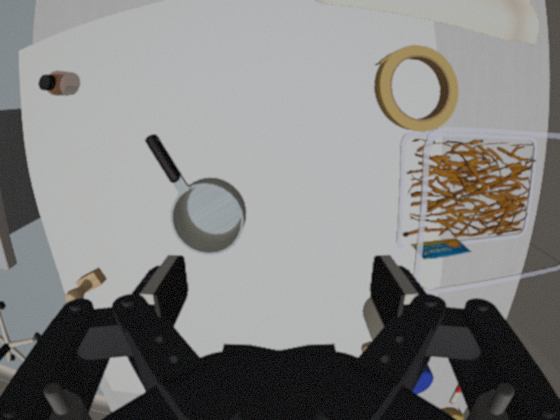

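View pics/side0.png

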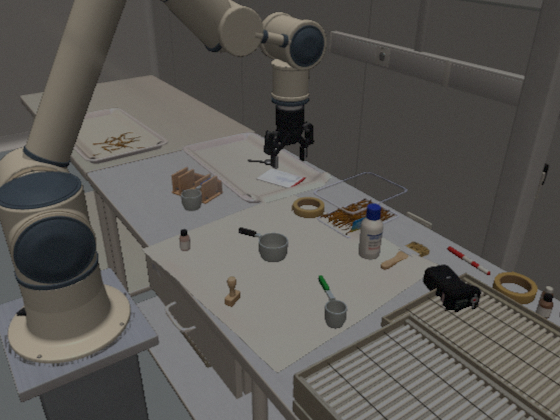

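Scene: large pan at (305,213), tape (212,210), rack (176,296) with medium pan (219,288), vial (320,268), bottle (282,160), stamp (383,222), small pan (376,179). The wrist view shows the large pan at (208,215) with its black grip up-left at (162,158). The side view shows the green grip at (325,284) and the small pan at (336,314).

```bash
cat > h.py <<'E'
import numpy as np,cv2
from cell import monitor,eyes
def ray(c,p):
    u=np.array([(p[0]-c['cx'])/c['fx'],(p[1]-c['cy'])/c['fy']])
    if c.get('fish'):
        r=np.linalg.norm(u); d=np.array([*(u/max(r,1e-9)*np.sin(r)),np.cos(r)])
    else: d=np.array([*u,1.])
    E=c['extrinsics']; d=E[:3,:3]@d
    return E[:3,3],d/np.linalg.norm(d)
def cal(n):
    c=dict(eyes.get_calibration(n)); c['fish']=n=='wrist'; return c
def plane(c,p,z):
    o,d=ray(c,p); return o+d*(z-o[2])/d[2]
def tri(a,p,b,q):
    o1,d1=ray(a,p);o2,d2=ray(b,q)
    s=np.linalg.lstsq(np.c_[d1,-d2],o2-o1,rcond=None)[0]
    A=o1+s[0]*d1;B=o2+s[1]*d2
    return (A+B)/2,np.linalg.norm(A-B)
E
python3 - <<'E'
from h import *
np.set_printoptions(precision=1,suppress=True)
s,d,w=cal('scene'),cal('side'),cal('wrist')
print('large rim w',plane(w,(208,215),40),'sc',plane(s,(305,207),50),'sd',plane(d,(273,242),50))
print('black grip w',plane(w,(162,158),55))
print('med rim sc',plane(s,(219,282),50),'sd',plane(d,(191,195),50))
print('small rim',plane(s,(376,174),50),plane(d,(336,307),50))
for n,c,ps in [('sc',s,dict(tape=(212,210),vial=(320,278),bot=(282,182),stamp=(383,231))),('sd',d,dict(tape=(309,207),vial=(185,249),bot=(371,255),stamp=(232,302)))]:
    for k,p in ps.items(): print(n,k,plane(c,p,12 if k=='tape' else 0))
# zoom montage
def crop(n,x,y,wd,ht,k): 
    im=cv2.imread(f'pics/{n}0.png')[y:y+ht,x:x+wd]; return cv2.resize(im,None,fx=k,fy=k,interpolation=cv2.INTER_CUBIC)
a=crop('scene',140,255,100,75,4);b=crop('side',160,160,100,75,4)
e=crop('scene',335,150,100,75,4);f=crop('side',290,265,100,75,4)
cv2.imwrite('pics/m1.png',np.vstack([np.hstack([a,b]),np.hstack([e,f])]))
# colour masks
for n,c in (('scene',s),('side',d)):
    hsv=cv2.cvtColor(cv2.imread(f'pics/{n}0.png'),cv2.COLOR_BGR2HSV)
    for k,lo,hi in (('green',(50,100,40),(80,255,255)),('blue',(100,110,40),(130,255,255))):
        nn,_,st,ce=cv2.connectedComponentsWithStats(cv2.inRange(hsv,lo,hi))
        for i in range(1,nn):
            if st[i,4]>12: print(n,k,st[i],ce[i],plane(c,ce[i],55)[:2])
E
```

```text
large rim w [547.5 -39.1  40. ] sc [543.9 -41.5  50. ] sd [541.3 -52.1  50. ]
black grip w [505.  27.  55.]
med rim sc [486.  336.2  50. ] sd [480.  323.5  50. ]
small rim [ 498.6 -341.8   50. ] [ 506.4 -357.6   50. ]
sc tape [783.8 106.4  12. ]
sc vial [354.5 126.6   0. ]
sc bot [ 754.1 -173.5    0. ]
sc stamp [ 345.6 -148.1    0. ]
sd tape [787.8 102.9  12. ]
sd vial [356.2 121.8   0. ]
sd bot [ 774.9 -197.1    0. ]
sd stamp [ 348.2 -156.2    0. ]
scene green [350 173  13   8  56] [356.1 176.3] [ 533.3 -280.3]
scene blue [435  55  35  44 283] [451.   76.5] [  768.8 -1437.8]
scene blue [333  82   9  10  70] [337.   86.5] [1112.4 -957.5]
scene blue [441  87  32  18 250] [459.2  96.2] [  612.1 -1191. ]
scene blue [515 128   4   5  13] [516.5 129.8] [ 284.2 -971.1]
scene blue [276 135   6  13  71] [278.7 141. ] [ 902.9 -321. ]
scene blue [240 170   6   3  14] [242.  171.1] [834.7 -70.5]
scene blue [245 173  10   6  36] [250.4 175.3] [793.4 -68.2]
scene blue [178 269  20   5  31] [187.4 271.1] [567.3 363.1]
side green [319 276  10  14  66] [323.3 282.9] [ 535.1 -276.4]
side blue [366 204  15  16 199] [373.2 211.6] [880.8 -87.7]
side blue [353 218  11   9  39] [356.9 221.6] [ 800.3 -104.7]
```

View pics/m1.png

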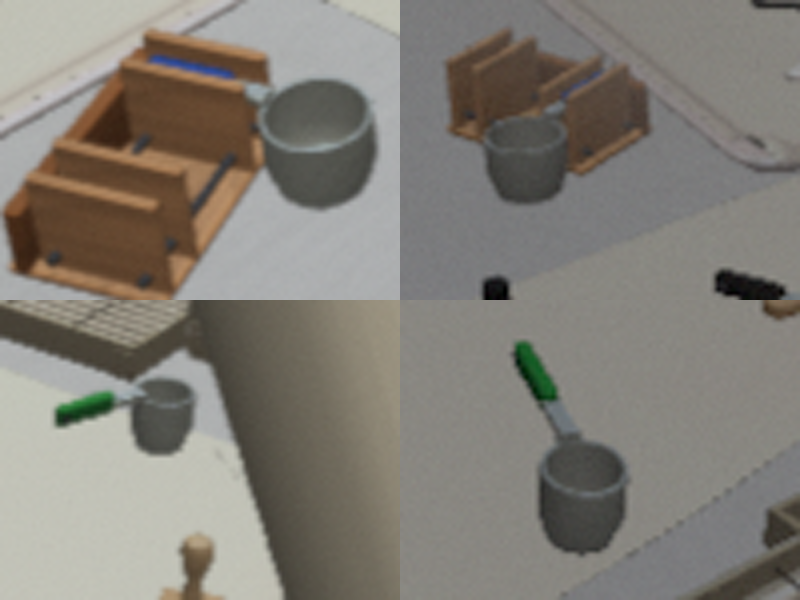

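The montage shows the medium pan rim at scene (219,283) / side (191,194), with its blue grip between the rack cheeks. The small pan rim is at scene (376,172.5) / side (336,307.5), handle pointing to +x+y. The cheeks cover the blue grip, so I'll lift the medium pan by its body, set it on open table and regrasp it by the handle. First move: a look from above the medium pan with the jaws square to its handle.

Emit:
{"name": "carry_out", "arguments": {"increments": [[100, [0.33, -0.14, 0], 1.22], [100, [0.33, -0.14, 0], 1.22], [100, [0.33, -0.14, 0], 1.22], [100, [0.33, -0.14, 0], 1.22], [100, [0.33, -0.14, 0], 1.22], [100, [0.33, -0.14, 0], 1.22], [100, [0.33, -0.14, 0], 1.22], [100, [0.33, -0.14, 0], 1.22], [100, [0.33, -0.14, 0], 1.22], [100, [0.33, -0.14, 0], 1.22]], "grip_force": 60}}

```text
t: 0.98
tool_pos: [482.7, 333.3, 230.9]
orientation: [0.978, 0.209, -0.001, -0.0]
wrist_force: [-0.2, -0.5, 0.1]
gripper_width: 0.997
```

```bash
cat > look.py <<'E'
import sys
from h import *
n=sys.argv[1]
o=monitor.get_obs();c=cal('wrist');im=eyes.get_image('wrist')
cv2.imwrite(f'pics/{n}.png',im[:,:,::-1])
np.savez(f'pics/{n}.npz',E=c['extrinsics'],tp=o['tool_pos'],q=o['orientation'])
print(o['t'],o['tool_pos'].round(1),o['orientation'].round(3),o['qpos'].round(2))
E
python3 look.py w1
```

```text
0.9833 [482.7 333.3 230.9] [ 0.978  0.209 -0.001 -0.   ] [0.5  0.44 1.44 0.   1.26 1.65]
```

View pics/w1.png

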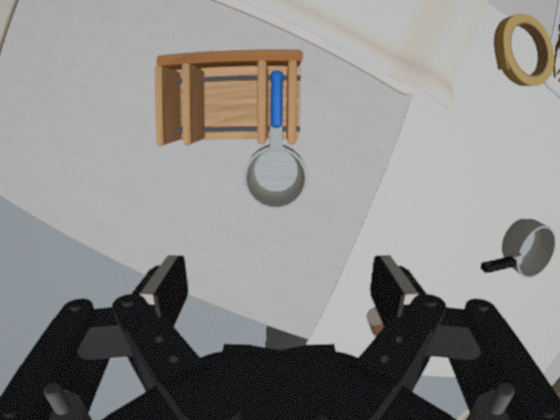

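The wrist view shows the blue grip from (277,71) to (277,128), in the slot, and the medium pan rim centred near (276,174). The handle is almost parallel to the tool's x axis.

```bash
cat >> h.py <<'E'
def load(n):
    z=np.load(f'pics/{n}.npz'); c=cal('wrist'); c['extrinsics']=z['E']
    from scipy.spatial.transform import Rotation as R
    return cv2.imread(f'pics/{n}.png'),c,z['tp'],R.from_quat(z['q']).as_matrix()
def grip(n,lo,hi,z=64,box=None,thr=40):
    """bar of the given hsv colour: centre and direction on plane z (top face)"""
    im,c,tp,R=load(n); m=cv2.inRange(cv2.cvtColor(im,cv2.COLOR_BGR2HSV),lo,hi)
    if box: b=np.zeros_like(m); x0,y0,x1,y1=box; b[y0:y1,x0:x1]=1; m*=b
    k,l,st,ce=cv2.connectedComponentsWithStats(m); i=1+np.argmax(st[1:,4])
    ys,xs=np.where(l==i); P=np.array([plane(c,(x,y),z)[:2] for x,y in zip(xs,ys)])
    (cx,cy),(w,h),a=cv2.minAreaRect(P.astype(np.float32))
    v=np.linalg.svd(P-P.mean(0),full_matrices=False)[2][0]
    return np.array([cx,cy]),v,(w,h)
def rim(n,pts,z=50):
    """circle through picked rim pixels on plane z"""
    im,c,tp,R=load(n); P=np.array([plane(c,p,z)[:2] for p in pts])
    A=np.c_[2*P,np.ones(len(P))]; s=np.linalg.lstsq(A,(P**2).sum(1),rcond=None)[0]
    return s[:2],np.sqrt(s[2]+s[0]**2+s[1]**2)
E
python3 - <<'E'
from h import *
np.set_printoptions(precision=1,suppress=True)
g,v,s=grip('w1',(100,110,40),(130,255,255))
im,c,tp,R=load('w1')
r,rad=rim('w1',[(246,174),(306,174),(276,208),(255,151),(298,152),(252,193),(300,193)])
for nm,p in (('grip',g),('rim',r)): print(nm,p,'tool',R.T@(np.array([*p,tp[2]])-tp))
print(s,v,'rad',rad,'ang',np.degrees(np.arctan2(*(g-r)[::-1])),np.linalg.norm(g-r),'toolx',np.degrees(np.arctan2(R[1,0],R[0,0])))
E
```

```text
grip [557.9 369.5] tool [83.4 -2.3 -0.1]
rim [487.6 338.2] tool [ 6.4 -2.5 -0. ]
(52.451786041259766, 11.176085472106934) [-0.9 -0.4] rad 31.68915140857849 ang 24.028539805353045 76.98507204186176 toolx 24.174322147041007
```

Emit:
{"name": "carry_out", "arguments": {"increments": [[100, [0.0045, -0.0024, 0.02], 0], [100, [0.0045, -0.0024, 0.06], 0], [100, [0.0045, -0.0024, 0.1], 0], [100, [0.0045, -0.0024, 0.14], 0], [100, [0.0045, -0.0024, 0.17], 0], [100, [0.0045, -0.0024, 0.195], 0], [100, [0.0045, -0.0024, 0.21], 0], [100, [0.0045, -0.0024, 0.219], 0], [100, [0.0045, -0.0024, 0.219], 0], [100, [0.0045, -0.0024, 0.219], 0]]}}

```text
t: 1.87
tool_pos: [485.0, 339.0, 12.1]
orientation: [0.979, 0.203, -0.001, -0.001]
wrist_force: [-0.8, -0.6, 0.6]
gripper_width: 1.0
```

Emit:
{"name": "carry_out", "arguments": {"increments": [[60, [0, 0, 0], 0], [60, [0, 0, 0], 0], [60, [0, 0, 0], 0], [60, [0, 0, 0], 0], [60, [0, 0, 0], 0], [60, [0, 0, 0], 0], [60, [0, 0, 0], 0], [60, [0, 0, 0], 0]], "grip_force": 50}}

```text
t: 2.53
tool_pos: [485.8, 339.3, 13.9]
orientation: [0.979, 0.203, 0.0, -0.001]
wrist_force: [-1.5, -2.0, 11.8]
gripper_width: 0.774
```

Emit:
{"name": "carry_out", "arguments": {"increments": [[60, [0, 0, -0.01], 0], [60, [0, 0, -0.03], 0], [60, [0, 0, -0.05], 0], [60, [0, 0, -0.06], 0], [60, [0, 0, -0.06], 0], [60, [0, 0.03, -0.06], 0], [60, [0, 0.065, -0.06], 0], [60, [0, 0.1, -0.06], 0], [60, [0, 0.14, -0.06], 0], [60, [0, 0.17, -0.06], 0]]}}

```text
t: 3.37
tool_pos: [553.8, 180.7, 73.0]
orientation: [0.979, 0.203, 0.0, -0.001]
wrist_force: [0.9, 0.3, -1.2]
gripper_width: 0.769
```

Emit:
{"name": "carry_out", "arguments": {"increments": [[60, [0, 0.022, 0], 0], [60, [0, 0.022, 0.01], 0], [60, [0, 0.022, 0.03], 0], [60, [0, 0.022, 0.045], 0], [60, [0, 0.022, 0.055], 0], [60, [0, 0.022, 0.059], 0], [60, [0, 0.022, 0.059], 0], [60, [0, 0.022, 0.059], 0]]}}

```text
t: 4.03
tool_pos: [562.3, 161.0, 14.0]
orientation: [0.979, 0.203, 0.0, -0.001]
wrist_force: [-1.1, -0.5, -0.9]
gripper_width: 0.767
```

Emit:
{"name": "carry_out", "arguments": {"increments": [[80, [0, 0, 0], 0], [100, [0, 0, 0], 0], [100, [0, 0, 0], 0], [100, [0, 0, 0], 0], [100, [0, 0, -0.01], 0], [100, [0, 0, -0.04], 0], [100, [0, 0, -0.08], 0], [100, [0, 0, -0.12], 0], [100, [0, 0, -0.16], 0], [100, [0, 0, -0.16], 0]]}}

```text
t: 4.87
tool_pos: [565.6, 161.3, 182.3]
orientation: [0.979, 0.203, 0.006, -0.001]
wrist_force: [2.0, 1.3, 1.5]
gripper_width: 0.997
```

```bash
python3 look.py w2
```

```text
4.8667 [565.6 161.3 182.3] [ 0.979  0.203  0.006 -0.001] [0.18 0.49 1.51 0.   1.13 1.34]
```

View pics/w2.png

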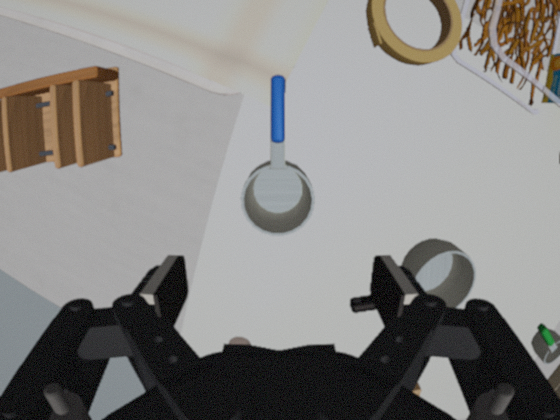

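The medium pan stands upright on the mat: blue grip from (277,76) to (277,141), rim about (278,198). The large pan is at (438,275).

Run:
```python
from h import *
np.set_printoptions(precision=1,suppress=True)
g,v,s=grip('w2',(100,110,40),(130,255,255))
im,c,tp,R=load('w2')
r,rad=rim('w2',[(242,196),(315,196),(278,235),(256,167),(301,168),(249,218),(307,218)])
for nm,p in (('grip',g),('rim',r)): print(nm,p,'tool',R.T@(np.array([*p,tp[2]])-tp))
print(s,v,'rad',rad,'ang',np.degrees(np.arctan2(*(g-r)[::-1])),np.linalg.norm(g-r),'toolx',np.degrees(np.arctan2(R[1,0],R[0,0])))
o=monitor.get_obs();print(o['t'],o['tool_pos'],o['orientation'])
r,rad=rim('w2',[(403,263),(414,247),(438,238),(462,248),(474,270)]);print('large',r,rad)
```

```text
grip [634.1 191.6] tool [74.9 -0.6  0.9]
rim [563.7 160.3] tool [-2.2  0.1 -0. ]
(52.50697708129883, 9.870261192321777) [-0.9 -0.4] rad 32.65124071115658 ang 23.924249368155436 77.08474431270308 toolx 23.40858425069389
4.9167 [564.5 161.1 179. ] [ 1.   0.2  0.  -0. ]
large [546.1 -25.8] 49.134549761455155
```

Emit:
{"name": "carry_out", "arguments": {"increments": [[60, [0.03, 0, 0], 0], [60, [0.06, 0, 0], 0], [60, [0.076, 0, 0.03], 0], [60, [0.076, 0, 0.06], 0], [60, [0.076, 0, 0.09], 0], [60, [0.076, 0, 0.115], 0], [60, [0.076, 0, 0.132], 0], [60, [0.076, 0, 0.139], 0], [60, [0.076, 0, 0.139], 0], [60, [0.076, 0, 0.139], 0]], "grip_force": 80}}

```text
t: 5.75
tool_pos: [635.4, 191.7, 41.1]
orientation: [0.979, 0.203, 0.004, -0.001]
wrist_force: [-0.6, -0.1, 0.5]
gripper_width: 0.605
```

Emit:
{"name": "carry_out", "arguments": {"increments": [[5, [0, 0, 0], 0], [5, [0, 0, 0], 0], [5, [0, 0, 0], 0], [5, [0, 0, 0], 0], [5, [0, 0, 0], 0], [5, [0, 0, 0], 0], [5, [0, 0, 0], 0], [5, [0, 0, 0], 0]]}}

```text
t: 6.42
tool_pos: [636.1, 192.0, 42.0]
orientation: [0.979, 0.203, 0.005, -0.001]
wrist_force: [0.4, 0.9, 7.5]
gripper_width: 0.118
```

Run:
```python
import cv2,numpy as np
def crop(n,x,y,w,h,k): return cv2.resize(cv2.imread(f'pics/{n}.png')[y:y+h,x:x+w],None,fx=k,fy=k,interpolation=cv2.INTER_CUBIC)
a=crop('wrist0',140,125,120,140,4)
b=crop('scene0',280,190,60,70,4); d=crop('side0',235,220,60,70,4)
cv2.imwrite('pics/m2.png',np.hstack([a,np.vstack([b,d])]))
```

```text
(no output)
```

View pics/m2.png

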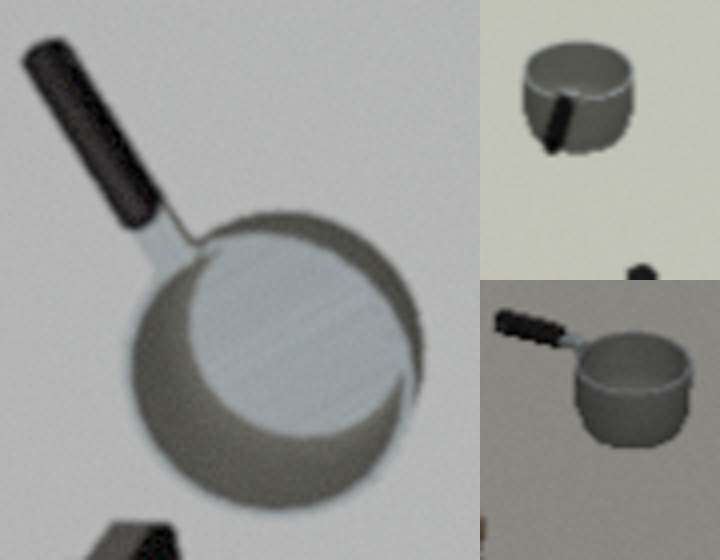

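Emit:
{"name": "carry_out", "arguments": {"increments": [[5, [0, 0, -0.01], 0], [5, [0, 0, -0.03], 0], [5, [0, 0, -0.06], 0], [5, [0, 0, -0.09], 0], [5, [0, 0, -0.11], 0], [5, [0, 0, -0.11], 0]]}}

```text
t: 6.92
tool_pos: [637.1, 192.0, 157.4]
orientation: [0.979, 0.203, 0.009, -0.001]
wrist_force: [0.9, -0.4, -0.8]
gripper_width: 0.119
```

The zoomed wrist crop shows the large rim's outer edge through (130,365), (165,460), (270,510), (375,460), with the black grip from (45,45) to (140,222). Side and scene show the same rim.

Run:
```python
from h import *
np.set_printoptions(precision=1,suppress=True)
s,d=cal('scene'),cal('side')
E=np.array([[9.99999568e-01,9.24103250e-04,-9.80107985e-05,6.24883475e+02],[8.60112920e-04,-9.60330184e-01,-2.78864122e-01,7.05824380e+01],[-3.51821970e-04,2.78863918e-01,-9.60330564e-01,3.72881282e+02],[0,0,0,1]])
np.savez('pics/wrist0.npz',E=E,tp=[624.63,0.05,230.7],q=[.7071,.7071,-.0004,-.0005])
P=[(130,365),(140,310),(165,460),(215,497),(270,510),(325,498),(375,460),(412,400)]
print('large rim w0',rim('wrist0',[(140+x/4,125+y/4) for x,y in P]))
print('left/bottom only',rim('wrist0',[(140+x/4,125+y/4) for x,y in P[:7]]))
g,v,sz=grip('wrist0',(0,0,0),(180,255,75),box=(140,130,185,185)); print('grip',g,v,sz)
print('tri',tri(s,(304.75,207.5),d,(273.4,240.5)), plane(s,(304.75,207.5),50),plane(d,(273.4,240.5),50))
# medium: where scene+side see rim now
for n in('scene','side'): cv2.imwrite(f'pics/{n}1.png',eyes.get_image(n)[:,:,::-1])
o=monitor.get_obs();print(o['tool_pos'],o['orientation'].round(4))
```

```text
large rim w0 (array([547.6, -40.7]), np.float64(38.585835382050874))
left/bottom only (array([546.3, -41.9]), np.float64(37.45379816773119))
grip [509.5  28.4] [ 0.5 -0.9] (12.706140518188477, 52.63142395019531)
tri (array([547.5, -43.7,  47. ]), np.float64(2.4741100542046737)) [542.7 -39.   50. ] [546.5 -46.4  50. ]
[635.3 191.6 153. ] [ 1.   0.2  0.  -0. ]
```

Emit:
{"name": "carry_out", "arguments": {"increments": [[5, [-0.018, 0.036, 0], 0], [5, [-0.036, 0.072, 0], 0], [5, [-0.054, 0.108, 0], 0], [5, [-0.072, 0.14, 0], 0], [5, [-0.085, 0.167, 0], 0], [5, [-0.0924, 0.1797, 0], 0], [5, [-0.0924, 0.1797, 0.02], 0], [5, [-0.0924, 0.1797, 0.03], 0], [5, [-0.0924, 0.1797, 0.03], 0], [5, [-0.0924, 0.1797, 0.03], 0]]}}

```text
t: 7.85
tool_pos: [621.4, -9.1, 121.1]
orientation: [0.979, 0.203, 0.005, -0.001]
wrist_force: [-0.6, 0.3, -1.3]
gripper_width: 0.117
```

Run:
```python
from h import *
o=monitor.get_obs();print(o['t'],o['tool_pos'],o['orientation'].round(4),o['wrist_force'])
ims=[]
for n,(x,y) in (('scene',(255,130)),('side',(220,165))):
    im=eyes.get_image(n)[:,:,::-1];cv2.imwrite(f'pics/{n}2.png',im)
    ims.append(cv2.resize(im[y:y+120,x:x+100],None,fx=4,fy=4,interpolation=cv2.INTER_CUBIC))
cv2.imwrite('pics/m3.png',np.hstack(ims))
o=monitor.get_obs();print(o['tool_pos'])
```

```text
7.85 [621.43946425  -9.09022154 121.07163021] [ 0.9791  0.2032  0.0046 -0.0014] [-0.6215166   0.25099694 -1.2947752 ]
[622.31395357  -9.13690193 122.29937227]
```

View pics/m3.png

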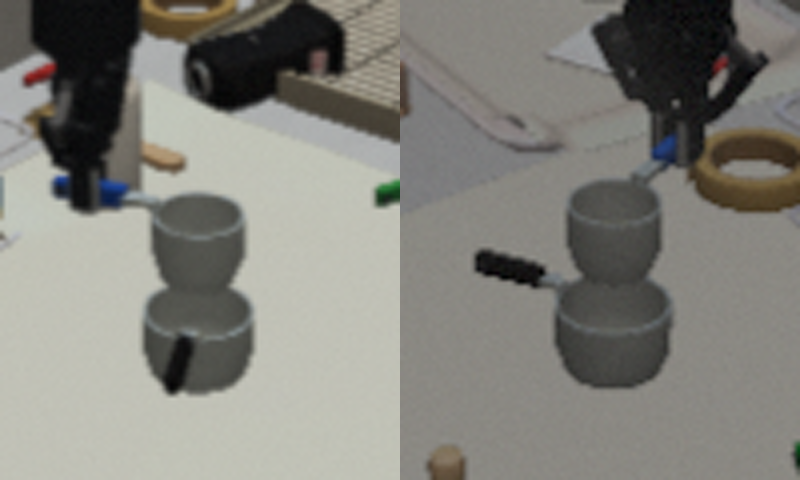

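The held pan hangs upright directly over the large one: scene rim about (197,216) over (199,310), side rim (613,205) over the large rim. The same edges measured in both views give the offset.

Run:
```python
from h import *
np.set_printoptions(precision=1,suppress=True)
s,d=cal('scene'),cal('side')
m=tri(s,(304.4,184),d,(273.4,216.25));l=tri(s,(304.75,207.5),d,(273.4,240.5));print(m,l,(m[0]-l[0]))
print(plane(s,(304.4,184),130)-plane(s,(304.75,207.5),50),plane(d,(273.4,216.25),130)-plane(d,(273.4,240.5),50))
```

```text
(array([548.2, -42.8, 124. ]), np.float64(1.2810781533529063)) (array([547.5, -43.7,  47. ]), np.float64(2.4741100542046737)) [ 0.7  0.9 77.1]
[-2.2  5.  80. ] [-3.2 -4.1 80. ]
```

Emit:
{"name": "carry_out", "arguments": {"increments": [[5, [0, 0, 0.015], 0], [5, [0, 0, 0.03], 0], [5, [0, 0, 0.04], 0], [5, [0, 0, 0.05], 0], [5, [0, 0, 0.055], 0], [5, [0, 0, 0.06], 0], [5, [0, 0, 0.06], 0], [5, [0, 0, 0.06], 0]]}}

```text
t: 8.62
tool_pos: [623.2, -8.9, 62.5]
orientation: [0.979, 0.203, 0.006, -0.001]
wrist_force: [-0.5, -1.3, -1.5]
gripper_width: 0.12
```

Emit:
{"name": "carry_out", "arguments": {"increments": [[5, [0, 0, 0.004], 0], [5, [0, 0, 0.008], 0], [5, [0, 0, 0.011], 0], [5, [0, 0, 0.014], 0], [5, [0, 0, 0.016], 0], [5, [0, 0, 0.017], 0], [5, [0, 0, 0.018], 0], [5, [0, 0, 0.018], 0], [5, [0, 0, 0.018], 0]]}}

```text
t: 9.37
tool_pos: [623.7, -8.7, 45.0]
orientation: [0.979, 0.203, 0.006, -0.001]
wrist_force: [-0.9, 1.0, 6.8]
gripper_width: 0.122
```

Seated: about 7 N up at TCP z = 45, which matches a 3 mm floor. Releasing, rising and going on towards the small pan.

Emit:
{"name": "carry_out", "arguments": {"increments": [[30, [0, 0, 0], 0], [60, [0, 0, 0], 0], [60, [0, 0, 0], 0], [60, [0, 0, 0], 0], [60, [0, 0, -0.02], 0], [60, [0, 0, -0.06], 0], [60, [0, 0, -0.1], 0], [60, [0, 0, -0.14], 0], [60, [0, 0, -0.17], 0], [60, [0, 0, -0.17], 0]]}}

```text
t: 10.2
tool_pos: [624.4, -9.8, 221.7]
orientation: [0.979, 0.203, 0.011, 0.001]
wrist_force: [1.7, -0.2, 1.0]
gripper_width: 0.597
```

```bash
python3 look.py w3
python3 - <<'E'
from h import *
ims=[]
for n,(x,y) in (('scene',(270,160)),('side',(235,195))):
    im=eyes.get_image(n)[:,:,::-1];cv2.imwrite(f'pics/{n}3.png',im)
o=monitor.get_obs();print(o['t'],o['tool_pos'],o['orientation'].round(3))
E
```

```text
10.2 [624.4  -9.8 221.7] [0.979 0.203 0.011 0.001] [-0.11  0.49  1.38  0.01  1.25  1.05]
10.35 [621.35267936  -9.45160959 214.80287948] [ 0.979  0.203  0.006 -0.001]
```

Emit:
{"name": "carry_out", "arguments": {"increments": [[100, [-0.028, 0.03, 0], -0.1], [100, [-0.055, 0.06, 0], -0.2], [100, [-0.083, 0.09, 0], -0.3], [100, [-0.11, 0.12, 0], -0.4], [100, [-0.138, 0.15, 0], -0.5], [100, [-0.165, 0.18, 0], -0.6], [100, [-0.193, 0.21, 0], -0.7], [100, [-0.21, 0.23, 0], -0.74], [100, [-0.218, 0.238, 0], -0.74], [100, [-0.218, 0.238, 0], -0.74]]}}

```text
t: 11.18
tool_pos: [514.8, -316.4, 210.7]
orientation: [0.84, 0.542, 0.006, 0.0]
wrist_force: [-0.1, 0.5, 0.2]
gripper_width: 1.0
```

Emit:
{"name": "carry_out", "arguments": {"increments": [[100, [0, 0, 0], 0], [100, [0, 0, 0], 0], [100, [0, 0, 0], 0]]}}

```text
t: 11.43
tool_pos: [515.0, -315.1, 210.1]
orientation: [0.84, 0.542, 0.005, -0.0]
wrist_force: [-0.4, -0.2, -0.0]
gripper_width: 0.996
```

```bash
python3 look.py w4
python3 - <<'E'
import cv2,numpy as np
a=cv2.resize(cv2.imread('pics/w4.png'),(448,336))
def crop(n,x,y,w,h,k): return cv2.resize(cv2.imread(f'pics/{n}.png')[y:y+h,x:x+w],None,fx=k,fy=k,interpolation=cv2.INTER_CUBIC)
b=np.hstack([crop('w4',215,40,140,225,1.5),crop('scene3',265,175,100,112,3),crop('side3',230,205,90,112,3)])[:336]
print(b.shape)
cv2.imwrite('pics/m4.png',b)
E
```

```text
11.4333 [ 515.  -315.1  210.1] [ 0.84   0.542  0.005 -0.   ] [-0.65  0.48  1.43  0.01  1.23 -0.23]Traceback (most recent call last):
  File "<stdin>", line 4, in <module>
    return _nx.concatenate(arrs, 1, dtype=dtype, casting=casting)
           ~~~~~~~~~~~~~~~^^^^^^^^^^^^^^^^^^^^^^^^^^^^^^^^^^^^^^^
ValueError: all the input array dimensions except for the concatenation axis must match exactly, but along dimension 0, the array at index 0 has size 338 and the array at index 1 has size 336
```

```bash
python3 - <<'E'
import cv2,numpy as np
def crop(n,x,y,w,h,k): return cv2.resize(cv2.imread(f'pics/{n}.png')[y:y+h,x:x+w],None,fx=k,fy=k,interpolation=cv2.INTER_CUBIC)
cv2.imwrite('pics/m4.png',np.hstack([crop('w4',215,40,140,224,1.5),crop('scene3',265,175,100,112,3),crop('side3',230,205,90,112,3)]))
E
python3 - <<'E'
from h import *
np.set_printoptions(precision=1,suppress=True)
g,v,s=grip('w4',(50,90,40),(85,255,255))
im,c,tp,R=load('w4');print('grip',g,v,s,'tool',R.T@(np.array([*g,tp[2]])-tp),'gripang',np.degrees(np.arctan2(v[1],v[0])),'toolx',np.degrees(np.arctan2(R[1,0],R[0,0])))
E
```

```text
grip [ 532.9 -277.9] [-0.3 -0.9] (52.72675704956055, 10.113789558410645) tool [41.2  1.   0.4] gripang -108.76196268792754 toolx 65.69793293639465
```

View pics/m4.png

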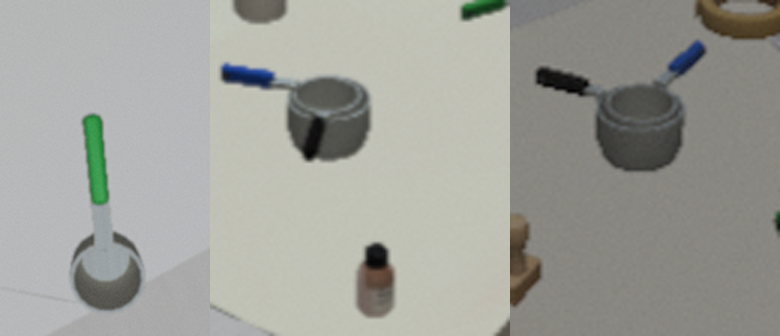

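The montage shows the medium pan nested level in the large one, handles well apart, and the vial and stamp standing. The small pan rim is at crop (107,270), its green grip from (93,118) to (99,203).

Run:
```python
from h import *
np.set_printoptions(precision=1,suppress=True)
f=lambda x,y:(215+x/1.5,40+y/1.5)
r,rad=rim('w4',[f(*p) for p in [(71,270),(144,270),(107,309),(80,293),(134,294)]])
g=np.array([532.9,-277.9]);v=g-r;print(r,rad,np.linalg.norm(v),np.degrees(np.arctan2(v[1],v[0])))
s,d=cal('scene'),cal('side');q=lambda z:(plane(s,(375.7,172.5),z)+plane(d,(336,307.5),z))/2
print(tri(s,(375.7,172.5),d,(336,307.5)),q(50))
# nested rims: medium now
fs=lambda x,y:(265+(x-210)/3,175+y/3); fd=lambda x,y:(230+(x-510)/3,205+y/3)
print('med',tri(s,fs(330,96),d,fd(640,105)),'large',tri(s,fs(329,99),d,fd(640,108)))
R=load('w4')[3];o=monitor.get_obs();print(o['tool_pos'],R.T@np.array([533.2-o['tool_pos'][0],-277.3-o['tool_pos'][1],0]))
```

```text
[ 509.  -350.8] 23.703215970604447 76.75652515932181 71.86056022073372
(array([ 508.3, -355.7,   46.4]), np.float64(0.09691112081833285)) [ 505.1 -354.4   50. ]
med (array([547. , -44. ,  48.9]), np.float64(2.7253649917107867)) large (array([547.5, -43.4,  45.3]), np.float64(2.2845484674602887))
[ 515.1 -315.2  210.4] [41.9  0.9  0.4]
```

Emit:
{"name": "carry_out", "arguments": {"increments": [[60, [0.03, 0.001, 0.01], -0.098], [60, [0.042, 0.001, 0.05], -0.098], [60, [0.042, 0.001, 0.09], -0.098], [60, [0.042, 0.001, 0.12], -0.098], [60, [0.042, 0.001, 0.145], -0.098], [60, [0.042, 0.001, 0.16], -0.098], [60, [0.042, 0.001, 0.168], -0.098], [60, [0.042, 0.001, 0.17], -0.098], [60, [0.042, 0.001, 0.17], -0.098], [60, [0.042, 0.001, 0.17], -0.098]]}}

```text
t: 12.32
tool_pos: [535.6, -276.4, 41.9]
orientation: [0.812, 0.583, 0.006, 0.001]
wrist_force: [-0.2, 0.1, -0.2]
gripper_width: 0.598
```

Emit:
{"name": "carry_out", "arguments": {"increments": [[5, [0, 0, 0], 0], [5, [0, 0, 0], 0], [5, [0, 0, 0], 0], [5, [0, 0, 0], 0], [5, [0, 0, 0], 0], [5, [0, 0, 0], 0], [5, [0, 0, 0], 0], [5, [0, 0, 0], 0]]}}

```text
t: 12.98
tool_pos: [536.0, -276.6, 42.4]
orientation: [0.812, 0.583, 0.006, 0.002]
wrist_force: [0.7, 3.0, 6.1]
gripper_width: 0.118
```

Emit:
{"name": "carry_out", "arguments": {"increments": [[5, [0, 0, -0.01], 0], [5, [0, 0, -0.03], 0], [5, [0, 0, -0.06], 0], [5, [0, 0, -0.09], 0], [5, [0, 0, -0.11], -0.1], [5, [0, 0, -0.11], -0.22], [5, [0, 0, -0.11], -0.34], [5, [0, 0, -0.11], -0.46], [5, [0, 0, -0.11], -0.58], [5, [0, 0, -0.11], -0.7]]}}

```text
t: 13.82
tool_pos: [534.5, -277.0, 153.0]
orientation: [0.561, 0.828, 0.005, 0.004]
wrist_force: [-0.5, 0.3, -1.2]
gripper_width: 0.122
```

Emit:
{"name": "carry_out", "arguments": {"increments": [[5, [0, 0, 0], -0.12], [5, [0, 0, 0], -0.24], [5, [0, 0, 0], -0.36], [5, [0, 0, 0], -0.48], [5, [0, 0, 0], -0.6], [5, [0, 0, 0], -0.72], [5, [0, 0, 0], -0.84], [5, [0, 0, 0], -0.96], [5, [0, 0, 0], -1.08], [5, [0, 0, 0], -1.2]]}}

```text
t: 14.65
tool_pos: [534.2, -276.9, 153.6]
orientation: [-0.008, 1.0, 0.002, 0.006]
wrist_force: [-0.5, -0.4, -0.4]
gripper_width: 0.123
```

Emit:
{"name": "carry_out", "arguments": {"increments": [[5, [0, 0, 0], -0.12], [5, [0, 0, 0], -0.24], [5, [0, 0, 0], -0.36], [5, [0, 0, 0], -0.48], [5, [0, 0, 0], -0.6], [5, [0, 0, 0], -0.7], [5, [0, 0, 0], -0.78], [5, [0, 0, 0], -0.78], [5, [0, 0, 0], -0.78]]}}

```text
t: 15.4
tool_pos: [534.1, -276.9, 154.0]
orientation: [-0.386, 0.922, -0.0, 0.006]
wrist_force: [0.0, -0.4, -0.4]
gripper_width: 0.12
```

Emit:
{"name": "carry_out", "arguments": {"increments": [[5, [-0.015, 0.025, 0], 0], [5, [-0.035, 0.055, 0], 0], [5, [-0.055, 0.087, 0], 0], [5, [-0.075, 0.118, 0], 0], [5, [-0.09, 0.142, 0], 0], [5, [-0.0985, 0.1555, 0], 0], [5, [-0.0985, 0.1555, 0.02], 0], [5, [-0.0985, 0.1555, 0.03], 0], [5, [-0.0985, 0.1555, 0.03], 0], [5, [-0.0985, 0.1555, 0.03], 0]]}}

```text
t: 16.23
tool_pos: [492.7, -97.4, 124.4]
orientation: [-0.385, 0.923, 0.0, 0.006]
wrist_force: [0.7, -0.4, 0.5]
gripper_width: 0.122
```

Run:
```python
from h import *
ims=[]
for n,(x,y) in (('scene',(255,130)),('side',(220,165))):
    im=eyes.get_image(n)[:,:,::-1];cv2.imwrite(f'pics/{n}5.png',im)
    ims.append(cv2.resize(im[y:y+120,x:x+100],None,fx=4,fy=4,interpolation=cv2.INTER_CUBIC))
cv2.imwrite('pics/m5.png',np.hstack(ims))
o=monitor.get_obs();print(o['tool_pos'],o['orientation'].round(4))
```

```text
[493.20194108 -97.76366293 124.98225113] [-3.853e-01  9.228e-01 -3.000e-04  6.400e-03]
```

View pics/m5.png

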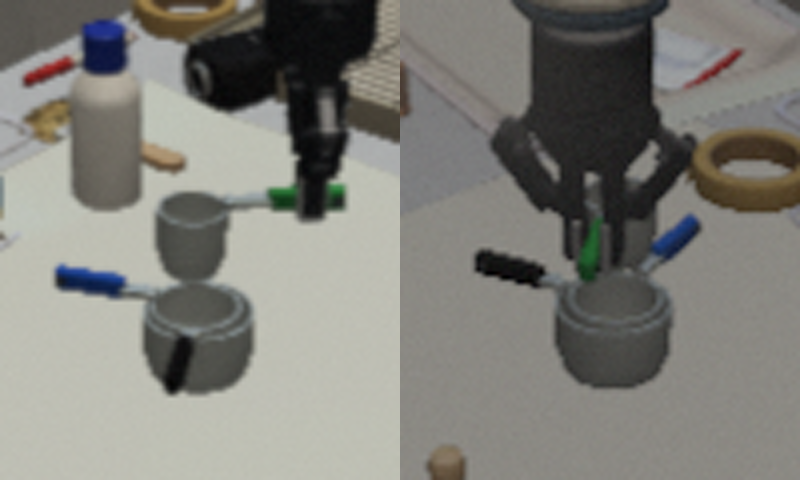

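The small pan hangs over the nest. In the scene view its rim spans 156–227 at row 209, with the nested medium rim at 153–243. In the side view fingers hide it except its right edge at about 657. The green handle heads between blue and black as planned.

Run:
```python
from h import *
np.set_printoptions(precision=1,suppress=True)
s,d=cal('scene'),cal('side')
ref=np.array([548.5,-40.1,0]);b=plane(s,(304.4,184),130);bd=plane(d,(273.4,216.25),130)
for y in(208,211,213):print(y,plane(s,(255+191.5/4,130+y/4),132.6)-b+ref)
# side column only: predicted column for small centre at candidate positions
def proj(c,P): E=np.linalg.inv(c['extrinsics']);q=E[:3,:3]@P+E[:3,3];return c['fx']*q[0]/q[2]+c['cx'],c['fy']*q[1]/q[2]+c['cy']
for P in ([549.4,-40.8],[552,-44],[549,-46]): print(P,[(np.array(proj(c,np.array([*P,132.6])))-o)*4 for c,o in((s,(255,130)),(d,(220,165)))])
# nested medium vs in hand
print('nest med scene',plane(s,(255+198/4,130+306/4),53)-b+ref)
```

```text
208 [556.  -42.5   2.6]
211 [553.3 -39.2   2.6]
213 [551.5 -37.1   2.6]
[549.4, -40.8] [array([194.1, 205. ]), array([212.9, 193.1])]
[552, -44] [array([194.2, 202.1]), array([218.8, 193.9])]
[549, -46] [array([199.3, 202.4]), array([216.8, 196.4])]
nest med scene [551.6 -45.1 -77. ]
```

Emit:
{"name": "carry_out", "arguments": {"increments": [[5, [0.002, 0.002, 0.01], 0], [5, [0.002, 0.002, 0.018], 0], [5, [0.002, 0.002, 0.024], 0], [5, [0.002, 0.002, 0.024], 0], [5, [0.002, 0.002, 0.024], 0]]}}

```text
t: 16.75
tool_pos: [490.6, -97.8, 100.8]
orientation: [-0.385, 0.923, -0.0, 0.006]
wrist_force: [-0.0, -0.4, -1.6]
gripper_width: 0.123
```

Run:
```python
from h import *
ims=[]
for n,(x,y) in (('scene',(284,176)),('side',(254,212))):
    im=eyes.get_image(n)[:,:,::-1];cv2.imwrite(f'pics/{n}6.png',im)
    ims.append(cv2.resize(im[y:y+56,x:x+40],None,fx=10,fy=10,interpolation=cv2.INTER_CUBIC))
cv2.imwrite('pics/m6.png',np.hstack(ims))
o=monitor.get_obs();print(o['tool_pos'],o['orientation'].round(4))
```

```text
[490.9275807  -97.79092713 101.19795123] [-3.852e-01  9.228e-01 -4.000e-04  6.500e-03]
```

View pics/m6.png

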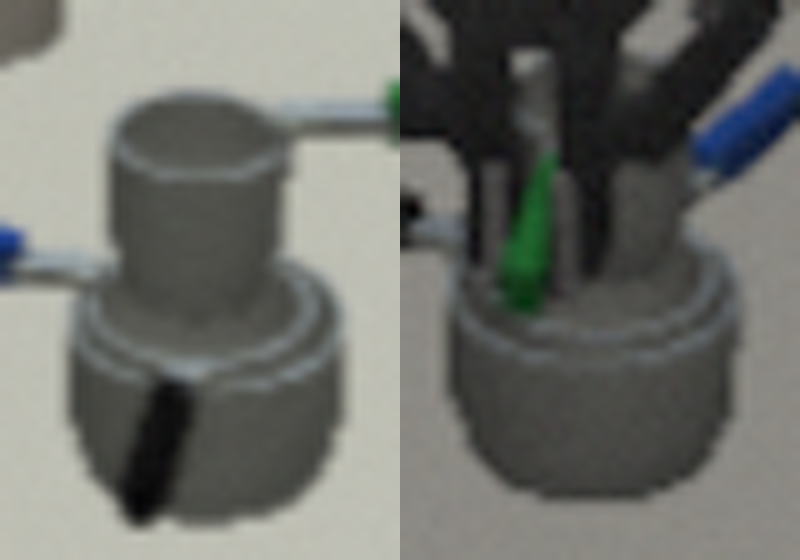

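The scene view has the small rim at 111–288 over the medium rim at 80–322. In the side view its right wall is at 690, so its centre is about 600 against the nest's 594. The remaining offset is about 2 mm; I'll correct it and lower gently.

Emit:
{"name": "carry_out", "arguments": {"increments": [[5, [0.001, 0.0015, 0], 0], [5, [0.001, 0.0015, 0.008], 0], [5, [0.001, 0.0015, 0.016], 0], [5, [0.001, 0.0015, 0.024], 0], [5, [0.001, 0.0015, 0.031], 0], [5, [0.001, 0.0015, 0.036], 0], [5, [0.001, 0.0015, 0.036], 0], [5, [0.001, 0.0015, 0.036], 0]]}}

```text
t: 17.52
tool_pos: [489.3, -97.2, 64.7]
orientation: [-0.385, 0.923, -0.0, 0.006]
wrist_force: [0.1, -0.1, 0.7]
gripper_width: 0.119
```

Emit:
{"name": "carry_out", "arguments": {"increments": [[5, [0, 0, 0.004], 0], [5, [0, 0, 0.008], 0], [5, [0, 0, 0.011], 0], [5, [0, 0, 0.0135], 0], [5, [0, 0, 0.0155], 0], [5, [0, 0, 0.0165], 0], [5, [0, 0, 0.017], 0], [5, [0, 0, 0.017], 0], [5, [0, 0, 0.017], 0]]}}

```text
t: 18.27
tool_pos: [489.6, -97.2, 47.9]
orientation: [-0.385, 0.923, -0.0, 0.006]
wrist_force: [-0.5, -0.1, -1.5]
gripper_width: 0.125
```

Emit:
{"name": "carry_out", "arguments": {"increments": [[5, [0, 0, 0.001], 0], [5, [0, 0, 0.0015], 0], [5, [0, 0, 0.002], 0], [5, [0, 0, 0.002], 0]]}}

```text
t: 18.6
tool_pos: [489.4, -97.6, 46.4]
orientation: [-0.385, 0.923, -0.001, 0.006]
wrist_force: [-6.8, -7.2, 16.9]
gripper_width: 0.12
```

Firm contact at the seat height. Releasing and rising clear.

Emit:
{"name": "carry_out", "arguments": {"increments": [[5, [0, 0, -0.001], 0], [30, [0, 0, -0.001], 0], [60, [0, 0, -0.001], 0], [60, [0, 0, -0.001], 0], [60, [0, 0, -0.001], 0], [60, [0, 0, -0.02], 0], [60, [0, 0, -0.06], 0], [60, [0, 0, -0.1], 0], [60, [0, 0, -0.14], 0], [60, [0, 0, -0.17], 0]]}}

```text
t: 19.43
tool_pos: [487.7, -98.3, 219.4]
orientation: [-0.385, 0.923, -0.001, 0.007]
wrist_force: [0.7, -1.0, 0.5]
gripper_width: 0.598
```

Emit:
{"name": "carry_out", "arguments": {"increments": [[60, [0.04, 0, 0], 0], [60, [0.06, 0, 0], 0], [60, [0.06, 0, 0], 0], [60, [0.06, 0, 0], 0]]}}

```text
t: 19.77
tool_pos: [445.0, -141.4, 218.9]
orientation: [-0.385, 0.923, -0.001, 0.007]
wrist_force: [0.4, -0.4, -0.1]
gripper_width: 0.6
```

Run:
```python
from h import *
ims=[]
for n,(x,y) in (('scene',(265,170)),('side',(230,205))):
    im=eyes.get_image(n)[:,:,::-1];cv2.imwrite(f'pics/{n}7.png',im)
    ims.append(cv2.resize(im[y:y+75,x:x+80],None,fx=5,fy=5,interpolation=cv2.INTER_CUBIC))
    c=cal(n)
    for q,z in((im,64),):
        h=cv2.cvtColor(np.ascontiguousarray(q),cv2.COLOR_BGR2HSV)
        for k,lo,hi in (('green',(50,90,40),(85,255,255)),('blue',(100,110,40),(130,255,255))):
            nn,_,st,ce=cv2.connectedComponentsWithStats(cv2.inRange(h,lo,hi))
            for i in range(1,nn):
                P=plane(c,ce[i],58)
                if st[i,4]>12 and np.hypot(P[0]-548,P[1]+41)<130: print(n,k,st[i,4],P)
cv2.imwrite('pics/m7.png',np.hstack(ims))
o=monitor.get_obs();print(o['t'],o['tool_pos'],o['gripper_width'])
```

```text
scene green 83 [ 497.81349809 -100.36059302   58.        ]
scene blue 81 [623.28932208 -10.40402704  58.        ]
side green 74 [494.03356728 -94.81901383  58.        ]
side blue 59 [625.47408194  -8.50231899  58.        ]
19.8667 [ 445.79122055 -140.70476691  218.59234416] 0.604117945422668
```

View pics/m7.png

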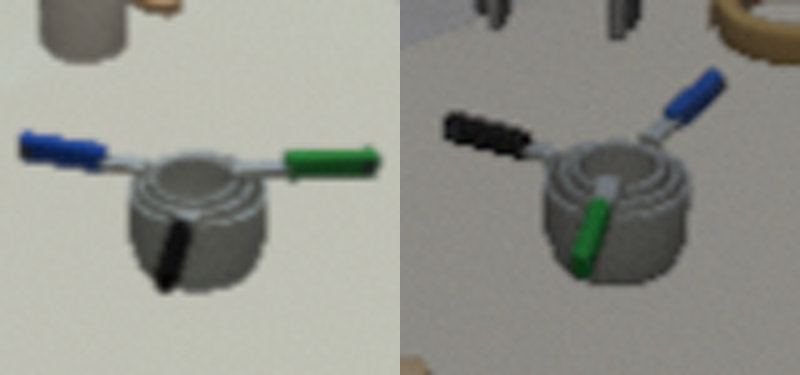

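All three rims are concentric and level, with the handles in three directions. Grip distances come to about 122, 126 and 155 mm. One last pixel check of the bystanders, then hand in.

Run:
```python
from h import *
from cell import workorder
for n,bx in (('scene',dict(vial=(310,252,332,284),tape=(190,195,232,225),stamp=(372,205,395,236))),('side',dict(vial=(176,228,195,254),bottle=(356,203,386,262),tape=(290,195,326,220),stamp=(222,275,244,308),large=(236,226,260,240)))):
    a=cv2.imread(f'pics/{n}0.png');b=cv2.imread(f'pics/{n}7.png')
    for k,(x0,y0,x1,y1) in bx.items():
        r=cv2.matchTemplate(b[y0-8:y1+8,x0-8:x1+8],a[y0:y1,x0:x1],cv2.TM_CCOEFF_NORMED);_,v,_,p=cv2.minMaxLoc(r)
        print(n,k,round(v,2),p[0]-8,p[1]-8)
workorder.sign_off()
```

```text
scene vial 1.0 0 0
scene tape 1.0 0 0
scene stamp 0.45 -7 3
side vial 1.0 0 0
side bottle 1.0 0 0
side tape 0.99 0 0
side stamp 1.0 0 0
side large 1.0 0 0
the job is handed in; nothing more can be done
```

The three pans are nested and the job is handed in, at about 20 s of the 70 s allowed; no verdict was reported.

- **How it was done:** I lifted the medium pan out of the rack by its body and set it on the open table. I then regrasped it by its handle and lowered it into the large pan. The small pan went in by its handle, turned about 155°.
- **Seating:** Each pan was released only after contact at its seat: about 7 N for the medium and 17 N for the small. The small pan touched 1–2 mm lower than I had calculated. The last pictures show the three rims concentric and level.
- **Handles:** The grip centres measure about 122, 126 and 155 mm apart, against the 98 mm required.
- **Bystanders and large pan:** In the side view, the bottle, vial, stamp, tape roll and large pan's handle all match their starting pictures with no shift.
- **A check that disagreed:** The stamp did not match in the scene view (score 0.45). I take this to be the arm in the way, but did not check that picture. The stamp matches exactly in the side view.

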